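# Fit the centre handle back on the rotating lipstick stand

## Task

The centre handle of the rotating acrylic stand was taken off for cleaning and is lying on the credenza. Stand it up and put it back on the square spindle in the middle of the turntable, knob up, turning it under light pressure until its square socket finds the square and it drops fully home, flat on the plate, then let go. The lipsticks must stay standing in their wells; do not shove the ring dish aside.

Things in the scene. Friction and masses are not known exactly. Their poses are not given: they have to be found in the camera images.
- handle: Brass centre handle, 172 mm long, 0.2 to 0.4 kg, at first lying level, its axis 21 mm above the credenza. From the foot up: square hub 42 x 42 mm, 46 mm long; round stem 19 mm thick, flared at both ends, 92 mm long; square knob 42 x 42 mm, 34 mm long. Hub, knob and socket have parallel faces. Origin at mid-length on the axis; z runs from hub to knob, x and y are square to the flat faces. It stands upright on its hub unaided.
- handle_knob (a point): Centre of the handle's square knob (edges softly rounded; the hub is longer and sharp-edged), 69 mm from the handle's origin along +z, 155 mm above the hub's end face; axes as the handle's. At the start the knob end points away from the robot, within about 35 degrees either side.
- handle_foot (a point): Centre of the hub's end face, 86 mm from the handle's origin along -z; axes as the handle's. Here opens the square socket, 24.5 mm across and 40 mm deep, which fits the spindle any of the four ways round.
- turntable: Clear acrylic round plate 220 mm across, 8 mm thick, rim 8 mm higher, turning about its upright axis on a stiff bearing (about 0.25 N m; it stays where left) over a foot fixed to the credenza. Origin on the axis at the plate's underside, 18 mm above the credenza, z up. Four wells, 33 mm across and 32 mm high, stand 83 mm from the axis at +x, +y, -x and -y; all but -y hold a lipstick.
- spindle_seat (a point): On the turntable's axis at the plate's upper face, 26 mm above the credenza: the handle's end face rests here when home; axes as the turntable's. Round it rises the brass spindle: a square 22 x 22 mm, 24 mm high, its faces square to x and y, and on top of that a round pilot nose 18 mm across and 12 mm high, which enters the socket loosely before the square does.
- lipstick0: Black plastic lipstick tube 22 mm across and 78 mm high, standing in the turntable's +x well, its top 104 mm above the credenza; origin at the centre of its underside, z up.
- lipstick1: The same, in the +y well.
- lipstick2: The same, in the -x well.
- ring_dish: Shallow white ceramic ring dish, 100 mm across and 22 mm high, on the credenza beyond the work; origin at the centre of its underside.

How it is judged:
At the end, for the whole second after the job is handed in: The handle stands upright (within 3 degrees), knob up, on the spindle with its end face on the plate (within 3 mm) and centred (within 4 mm), released and at rest; the three lipsticks still stand in the turntable's wells and the ring dish is within 30 mm of its place (z of handle_foot in the frame of spindle_seat below 0.003 m and horizontal distance between handle_foot and spindle_seat below 0.004 m and angle between handle's own z axis and vertical below 0.05 rad and linear speed of handle below 0.02 m/s and angle between each of lipstick0, lipstick1, lipstick2's own z axis and vertical below 0.3 rad and horizontal distance between each of lipstick0, lipstick1, lipstick2 and turntable below 0.1 m and distance of ring_dish from where it was at the start of the episode below 0.03 m); the robot touches nothing.
It fails at once if a lipstick is knocked over or pulled out (angle between any of lipstick0, lipstick1, lipstick2's own z axis and vertical above 0.5 rad).
It fails at once if the ring dish is pushed more than 30 mm (distance of ring_dish from where it was at the start of the episode above 0.03 m).
It also fails if it takes over 61 s, if anything falls off the work surface, if the arm or the gripper's body presses on something with over 40 N, if the wrist force passes 120 N, or if a joint passes its speed limit or range.

## Robot

A 6-joint arm with a two-finger parallel gripper is mounted at the origin on the work surface. World frame = base frame: x ahead of the robot, y to its left, z up, the work surface at z = 0. Lengths are in m, angles in rad, forces in N, time in s.
With the tool pointing down it reaches from about 0.25 to 0.85 m from the base axis. Payload 12.5 kg.
Tool frame: the origin (TCP) lies midway between the tips of the shut fingers; the grasp point (between the pads) lies 19 mm behind it; z points along the fingers, y is the direction in which the jaws open and shut (so a half turn about z gives the same grasp; the last joint's range is limited). The gripper opens to 93 mm and grips with 3 to 60 N. Pads are 15 mm wide; open, the fingers measure 128 mm over their backs; the gripper's body (75 mm by 188 mm) begins 65 mm behind the grasp point.
Start: joints at [1.035, 0.351, 1.652, -0, 1.139, -0.085], TCP at [0.24, 0.495, 0.219] pointing down, gripper open.
Joint ranges: [-2.75, 2.75], [-0.79, 2.1], [0.01, 2.65], [-1.57, 4.71], [0.07, 3.14], [-2.87, 2.87]. Speed limits (rad/s): [2.22, 2.22, 2.79, 3.14, 3.14, 3.14].

## Interface

Orientations are given as [roll, pitch, yaw] about the fixed x, y, z axes, in that order (R = Rz(yaw) Ry(pitch) Rx(roll)).
In Python, from station import robot, camera, look_for, regions_of gives the robot as it stands. The module is installed in compiled form; this text tells all that it offers.
- The arm moves only by the tool jog_arm, never from a script. Its argument "motion" is a list of rows, each an object of numbers: "ax", "ay", "az": the turn, a rotation vector about the tool's x, y, z as a fraction of full scale; "x", "y", "z": the shift along the tool's x, y, z as a fraction of full scale; "claw": the opening, from -1 (shut) to 1 (fully open), so that 0 is half open. In form: [{"ax": .., "ay": .., "az": .., "x": .., "y": .., "z": .., "claw": ..}, ...]. A call has 1 to 8 rows; each row shifts and turns the commanded pose from where the row before left it, along the tool's axes as they then stand; what a row does not reach is not made up. Full scale, the value 1, is 0.02 m for a shift and 6 degrees for a turn. A row lasts 1/12 s, in which the tool goes at most 41.7 mm and 7.16 degrees, less where a joint would pass 70% of its speed; a pose out of reach is approached as far as the arm can. A call with a number of a shift or a turn outside -1 to 1 is refused whole. A call with a gripper value outside its range is refused whole. The fingers move at their own pace and stop on an object; "newtons" is the grip in N (left out, the last holds). Time passes only in rows, so rows that do not move let the fingers close. It gives the time, the measured TCP pose, the force and the opening at its end, in the units of the state.
- robot.state(): the state, without advancing time (a new reading comes with each control period).
- camera(name): name is "side" or "top" or "wrist"; returns a dict with "color" (480x640x3 uint8, red, green, blue), "vfov" (degrees; the focal length in pixels is half the picture's height over the tangent of half this angle, whatever the lens; pixels are square), "cx", "cy" (the principal point, pixels), "position" and "attitude" of the camera in the world. Camera axes: x right, y down, z forward; pixel columns grow to the right and rows downward; lengths in m; the calibration is good to about 2 mm. A picture is of the moment at which its call begins. There is no depth.
- robot.hand_in(): hands the job in, once; it reports no verdict.
Trained networks look in a picture, given as the dict that the camera call returned (one of the last four; its "shot" number tells which), for a name from the list of things; names that differ only in an ending like _2 or _b are one class to them, and where a whole thing is asked for, a point or a joint stands for the part that bears it (a point fixed in the world has none). Each returns a list of dicts, best first, with "confidence" (0 to 1); they miss things now and then, are a little off and sometimes report something else, mostly with a low value. They report only what shows in the picture. A call takes as long as a camera call.
- look_for(thing, picture): "point" ([x, y, z] in m, in world coordinates, good to about 4 mm: the middle of the surface that is visible of it).
- regions_of(thing, picture): "region" (480x640 bool, what is visible of it).
The state is a dict: "time_s": time; "joint_positions": joint angles; "dq": joint speeds; "joint_torque": joint torques, N m; "position": TCP position; "orientation": TCP orientation; "ft_force": force on the tool from outside, world axes, zero at the start; "moment": the same for the moment, N m; "opening": finger opening in m.
Only numpy, scipy, OpenCV 4.12 (cv2) and the standard library are available. Lean on these libraries where they do the work, as an engineer would, in place of code of your own. Each camera call takes 0.05 s, during which the arm holds its last target.

## Working session

There is one attempt and no reset: what is moved stays moved. The work goes in short steps, Python scripts to look and compute and a tool call to move; the robot and the scene stay as the last step left them, time stands still between calls to the robot, and variables do not carry over. Pictures are saved under pics/ and viewed, and the job is handed in when it is done.

Besides the shell and the picture viewer there is one more tool, called after ">>>" as name([rows], argument=value, ...), one row to a line, values as JSON. jog_arm: Moves the arm, as the interface text tells. Shift numbers are shares of 0.02 m and turn numbers shares of 6 degrees, none past 1 either way. Its arguments: {"type":"object","properties":{"motion":{"type":"array"},"newtons":{"type":"number"}},"required":["motion"]}

```bash
mkdir -p pics; ls
python3 - <<'E'
from station import robot,camera,look_for,regions_of
import cv2
print(robot.state())
for n in ["side","top","wrist"]:
    p=camera(n); cv2.imwrite(f"pics/a_{n}.png",p["color"][:,:,::-1])
    print(n,{k:v for k,v in p.items() if k!="color"})
    for t in ["handle","handle_knob","handle_foot","turntable","lipstick0","ring_dish","spindle_seat"]:
        try: print(t,[(r["point"],r["confidence"]) for r in look_for(t,p)][:4])
        except Exception as e: print(t,e)
E
```

```text
pics
{'time_s': 0.0, 'joint_positions': array([ 1.03538704e+00,  3.51217825e-01,  1.65244008e+00, -1.86201556e-05,
        1.13910628e+00, -8.45846749e-02]), 'dq': array([-3.01808885e-04,  4.45025406e-05,  3.98437946e-04, -1.10271405e-03,
       -1.13043972e-03, -4.30152134e-04]), 'joint_torque': array([ 1.49715655e-03, -4.97315168e+01, -2.85256898e+01,  6.99333125e-02,
        2.56949110e-02, -8.87374790e-05]), 'position': array([0.23943134, 0.49475502, 0.21810544]), 'orientation': array([-3.14042388e+00, -8.21332715e-05,  2.69077579e+00]), 'ft_force': array([-0.0840032 , -0.53457759, -1.17360351]), 'moment': array([-0.03559107, -0.03360985, -0.01265386]), 'opening': 0.09296644002051552}
side {'vfov': 55.07396720051484, 'cx': 321.1587208926022, 'cy': 237.9632115147636, 'position': array([ 0.55554508, -0.62198341,  0.49826501]), 'attitude': array([-2.20748384, -0.01730332, -0.1075614 ]), 'shot': 1}
handle [([0.5102, 0.1506, 0.0308], 0.68)]
handle_knob [([0.5145, 0.1532, 0.0318], 0.6)]
handle_foot [([0.512, 0.1484, 0.0319], 0.59)]
turntable [([0.5659, -0.1462, 0.0323], 0.78), ([0.4985
[... 585 characters left out ...]
table [([0.5565, -0.1276, 0.0263], 0.86)]
lipstick0 [([0.5158, -0.0658, 0.1061], 0.72), ([0.6243, -0.0764, 0.1023], 0.62), ([0.496, -0.175, 0.1023], 0.52)]
ring_dish [([0.8141, -0.0191, 0.0173], 0.61), ([0.6236, -0.0773, 0.1029], 0.48)]
spindle_seat [([0.5651, -0.133, 0.0296], 0.56)]
wrist {'vfov': 67.86342936417708, 'cx': 312.61775379674157, 'cy': 244.51547299268387, 'position': array([0.17068147, 0.52842534, 0.38556705]), 'attitude': array([ 2.85773401e+00, -1.53938545e-03,  1.11933938e+00]), 'shot': 3}
handle [([0.4489, 0.1565, 0.0038], 0.58)]
handle_knob [([0.4473, 0.1573, 0.0035], 0.61)]
handle_foot [([0.452, 0.1599, 0.0056], 0.59)]
turntable []
lipstick0 []
ring_dish []
spindle_seat []
```

View pics/a_side.png

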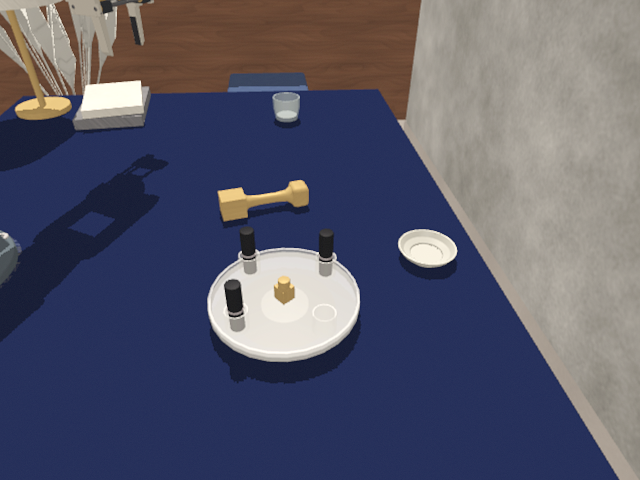

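View pics/a_top.png

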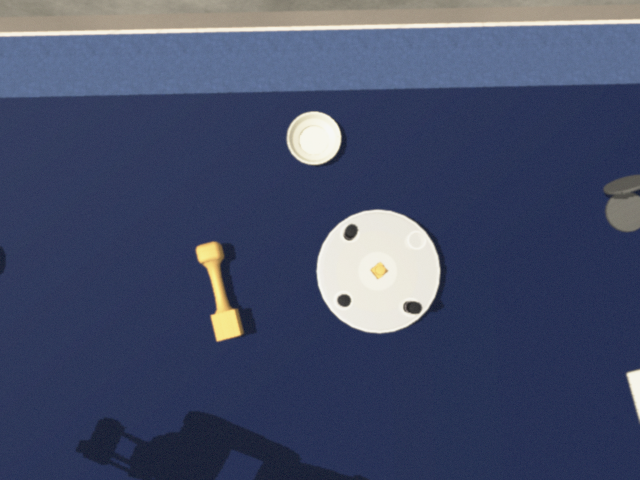

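View pics/a_wrist.png

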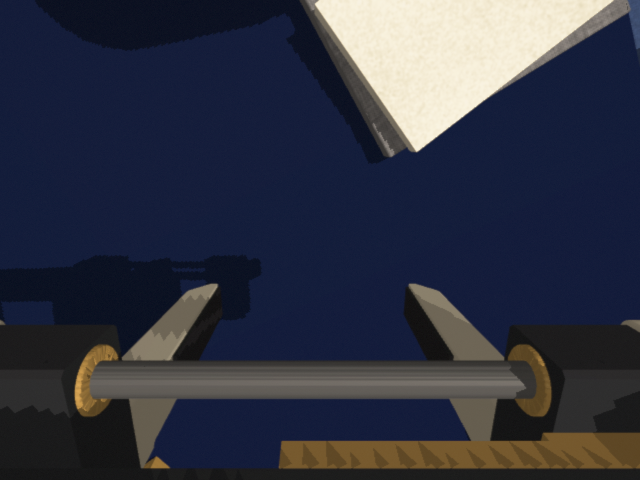

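```bash
cat > h.py <<'E'
import numpy as np,cv2
from scipy.spatial.transform import Rotation as R
from scipy.optimize import minimize
def cam(p): 
    f=240/np.tan(np.radians(p["vfov"]/2)); return f,R.from_euler('xyz',p["attitude"]).as_matrix(),np.array(p["position"]),p["cx"],p["cy"]
def proj(p,X):
    f,A,t,cx,cy=cam(p); c=(np.atleast_2d(X)-t)@A; return np.c_[cx+f*c[:,0]/c[:,2],cy+f*c[:,1]/c[:,2]]
def unproj(p,uv,z):
    f,A,t,cx,cy=cam(p); uv=np.atleast_2d(uv); d=np.c_[(uv[:,0]-cx)/f,(uv[:,1]-cy)/f,np.ones(len(uv))]@A.T
    return t+d*((z-t[2])/d[:,2])[:,None]
def box(a,b,z0,z1): return np.array([[x,y,z] for x in(-a/2,a/2) for y in (-b/2,b/2) for z in (z0,z1)])
def cyl(r,z0,z1): 
    t=np.linspace(0,2*np.pi,24); return np.array([[r*np.cos(q),r*np.sin(q),z] for q in t for z in(z0,z1)])
HANDLE=[box(.042,.042,-.086,-.040),cyl(.0095,-.045,.055),box(.042,.042,.052,.086)]
SPIN=[box(.022,.022,0,.024),cyl(.009,.024,.036)]
S=8
def sil(p,parts,Rm,t,S=4):
    m=np.zeros((480*S//S,640),np.float32)
    big=np.zeros((480,640),np.uint8)
    for q in parts:
        uv=proj(p,q@Rm.T+t)
        h=cv2.convexHull(uv.astype(np.float32))
        cv2.fillPoly(big,[np.round(h*16).astype(np.int32)],255,cv2.LINE_AA,4)
    return big/255.
def yellow(p):
    c=cv2.cvtColor(p["color"],cv2.COLOR_RGB2HSV)
    return ((c[...,0]>10)&(c[...,0]<30)&(c[...,1]>70)&(c[...,2]>70)).astype(np.uint8)
def win(m,uv,r):
    o=np.zeros_like(m); u,v=map(int,uv); o[max(0,v-r):v+r,max(0,u-r):u+r]=m[max(0,v-r):v+r,max(0,u-r):u+r]; return o
E
cat > m1.py <<'E'
from h import *
from station import robot,camera,look_for,regions_of
T=camera("top");Sd=camera("side")
def fit(ps,parts,x0,Rf,z,r):
    ms=[win(yellow(p),proj(p,[x0[0],x0[1],z])[0],r) for p in ps]
    def cost(x):
        return sum(np.abs(sil(p,parts,Rf(x[2]),np.array([x[0],x[1],z]))-m).sum()/m.sum() for p,m in zip(ps,ms))
    best=None
    for dy in (-.15,0,.15):
        s=np.array([x0,[x0[0]+.01,x0[1],x0[2]+dy],[x0[0],x0[1]+.01,x0[2]-.1],[x0[0],x0[1],x0[2]+.2+dy]])
        o=minimize(cost,x0,method='Nelder-Mead',options=dict(initial_simplex=s,xatol=1e-5,fatol=1e-5,maxiter=400))
        if best is None or o.fun<best.fun: best=o
    return best.x,best.fun
# lying handle: local z -> (cos,sin,0), local x up
def RL(a): 
    z=np.array([np.cos(a),np.sin(a),0]);x=np.array([0,0,1.]);return np.c_[x,np.cross(z,x),z]
RZ=lambda a:R.from_euler('z',a).as_matrix()
for nm,ps in(("top",[T]),("side",[Sd]),("both",[T,Sd])):
    print(nm,"handle",fit(ps,HANDLE,[.52,.155,.26],RL,.021,90 if nm!="side" else 60))
    print(nm,"spindle",fit(ps,SPIN,[.565,-.14,.64],RZ,.026,25))
# lipsticks tops & plate
for p,n in((T,"top"),(Sd,"side")):
    g=p["color"].max(2); b=(g<45).astype(np.uint8)
    print(n,[ (np.round(unproj(p,[[M["m10"]/M["m00"],M["m01"]/M["m00"]]],.09)[0],4)) for M in [cv2.moments(c) for c in cv2.findContours(b[200:340,200:450] if n=="side" else b,cv2.RETR_EXTERNAL,cv2.CHAIN_APPROX_NONE)[0]] if 60<M["m00"]<600])
E
python3 m1.py
```

```text
top handle (array([0.53677154, 0.15762697, 0.22303167]), np.float64(0.09568826515377725))
top spindle (array([ 0.56403962, -0.12944156,  0.5149864 ]), np.float64(0.3047303921568627))
side handle (array([0.53537019, 0.15987467, 0.2433271 ]), np.float64(0.1263001814721374))
side spindle (array([ 0.5619771 , -0.12856782,  0.27727413]), np.float64(0.22341407151095732))
both handle (array([0.53643995, 0.15783336, 0.21916019]), np.float64(0.3121084291834529))
both spindle (array([ 0.56263398, -0.12842912,  0.39134155]), np.float64(0.5876153402537486))
top []
side [array([-0.0157,  0.5485,  0.09  ]), array([0.088 , 1.0481, 0.09  ]), array([-0.1717,  1.086 ,  0.09  ])]
```

>>> jog_arm([
  {"az": -1},
  {"az": -1},
  {"az": -1},
  {"az": -1},
  {"az": -1},
  {"az": -1},
  {"az": -0.4,"y": -1,"x": -0.7},
  {"y": -1,"x": -0.7},
])

```text
schema error: expected keys ax, ay, az, x, y, z, claw
```

>>> jog_arm([
  {"y": -1,"x": -0.73},
  {"y": -1,"x": -0.73},
  {"y": -1,"x": -0.73},
  {"y": -1,"x": -0.73},
  {"y": -1,"x": -0.73},
  {"y": -1,"x": -0.73},
  {"y": -1,"x": -0.73},
  {"y": -1,"x": -0.73},
])

```text
schema error: expected keys ax, ay, az, x, y, z, claw
```

>>> jog_arm([
  {"y": -1,"x": -0.73},
  {"y": -1,"x": -0.73},
  {"y": -1,"x": -0.73},
  {"y": -1,"x": -0.73},
  {"y": -1,"x": -0.73},
  {"y": -1,"x": -0.73},
  {"y": -1,"x": -0.73},
  {"y": -1,"x": -0.73},
])

```text
schema error: expected keys ax, ay, az, x, y, z, claw
```

>>> jog_arm([
  {"ax": 0,"ay": 0,"az": -1,"x": 0,"y": 0,"z": 0,"claw": 1},
  {"ax": 0,"ay": 0,"az": -1,"x": 0,"y": 0,"z": 0,"claw": 1},
  {"ax": 0,"ay": 0,"az": -1,"x": 0,"y": 0,"z": 0,"claw": 1},
  {"ax": 0,"ay": 0,"az": -1,"x": 0,"y": 0,"z": 0,"claw": 1},
  {"ax": 0,"ay": 0,"az": -1,"x": 0,"y": 0,"z": 0,"claw": 1},
  {"ax": 0,"ay": 0,"az": -1,"x": 0,"y": 0,"z": 0,"claw": 1},
  {"ax": 0,"ay": 0,"az": -0.4,"x": -0.7,"y": -1,"z": 0,"claw": 1},
  {"ax": 0,"ay": 0,"az": 0,"x": -0.73,"y": -1,"z": 0,"claw": 1},
])

```text
time_s: 1.97
position: [0.2753, 0.4614, 0.2186]
orientation: [-3.142, -0.0, -2.917]
ft_force: [0.7, 0.5, -0.4]
opening: 0.0928
```

>>> jog_arm([
  {"ax": 0,"ay": 0,"az": 0,"x": -0.73,"y": -1,"z": 0,"claw": 1},
  {"ax": 0,"ay": 0,"az": 0,"x": -0.73,"y": -1,"z": 0,"claw": 1},
  {"ax": 0,"ay": 0,"az": 0,"x": -0.73,"y": -1,"z": 0,"claw": 1},
  {"ax": 0,"ay": 0,"az": 0,"x": -0.73,"y": -1,"z": 0,"claw": 1},
  {"ax": 0,"ay": 0,"az": 0,"x": -0.73,"y": -1,"z": 0,"claw": 1},
  {"ax": 0,"ay": 0,"az": 0,"x": -0.73,"y": -1,"z": 0,"claw": 1},
  {"ax": 0,"ay": 0,"az": 0,"x": -0.73,"y": -1,"z": 0,"claw": 1},
  {"ax": 0,"ay": 0,"az": 0,"x": -0.73,"y": -1,"z": 0,"claw": 1},
])

```text
time_s: 2.63
position: [0.4252, 0.3298, 0.2187]
orientation: [3.142, 0.0, -2.922]
ft_force: [-0.5, 0.0, 0.9]
opening: 0.0927
```

>>> jog_arm([
  {"ax": 0,"ay": 0,"az": 0,"x": -0.73,"y": -1,"z": 0,"claw": 1},
  {"ax": 0,"ay": 0,"az": 0,"x": -0.73,"y": -1,"z": 0,"claw": 1},
  {"ax": 0,"ay": 0,"az": 0,"x": -0.73,"y": -1,"z": 0,"claw": 1},
  {"ax": 0,"ay": 0,"az": 0,"x": -0.73,"y": -1,"z": 0,"claw": 1},
  {"ax": 0,"ay": 0,"az": 0,"x": -0.73,"y": -1,"z": 0,"claw": 1},
  {"ax": 0,"ay": 0,"az": 0,"x": -0.73,"y": -1,"z": 0,"claw": 1},
  {"ax": 0,"ay": 0,"az": 0,"x": -0.73,"y": -1,"z": 0,"claw": 1},
  {"ax": 0,"ay": 0,"az": 0,"x": -0.73,"y": -1,"z": 0,"claw": 1},
])

```text
time_s: 3.3
position: [0.574, 0.1991, 0.2186]
orientation: [3.142, -0.0, -2.922]
ft_force: [0.3, 0.5, -0.5]
opening: 0.0933
```

Run:
```python
from h import *
from station import robot,camera
W=camera("wrist");print(robot.state()["position"],W["position"],W["attitude"])
np.save("w1.npy",W,allow_pickle=True)
cv2.imwrite("pics/b_wrist.png",W["color"][:,:,::-1])
```

```text
[0.5766364  0.19644662 0.21851244] [0.49915618 0.18141199 0.38555263] [ 2.85668472e+00 -1.50901252e-03  1.78947827e+00]
```

View pics/b_wrist.png

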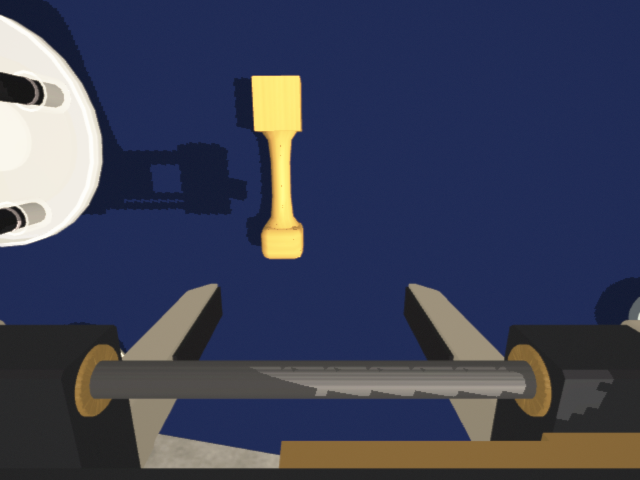

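```bash
cat > m2.py <<'E'
from h import *
W=np.load("w1.npy",allow_pickle=True).item()
def RL(a): 
    z=np.array([np.cos(a),np.sin(a),0]);x=np.array([0,0,1.]);return np.c_[x,np.cross(z,x),z]
m=win(yellow(W),(280,165),110)
cost=lambda x:np.abs(sil(W,HANDLE,RL(x[2]),np.array([x[0],x[1],.021]))-m).sum()/m.sum()
for d in(-.1,.1):
    x0=np.array([.536,.158,.22]);o=minimize(cost,x0,method='Nelder-Mead',options=dict(initial_simplex=np.array([x0,x0+[.01,0,d],x0+[0,.01,-d],x0+[0,0,d]]),xatol=1e-5,fatol=1e-6))
    x=o.x;print(x,o.fun,"knob",x[:2]+.069*np.array([np.cos(x[2]),np.sin(x[2])]))
E
python3 m2.py
```

```text
[0.53661276 0.15699293 0.2294204 ] 0.08403298042380793 knob [0.60380485 0.17268443]
[0.53659912 0.1570314  0.2288272 ] 0.083897513807783 knob [0.6038005  0.17268305]
```

>>> jog_arm([
  {"ax": 0,"ay": 0,"az": -0.1,"x": -0.54,"y": -0.73,"z": 0,"claw": 1},
  {"ax": 0,"ay": 0,"az": 0,"x": -0.53,"y": -0.72,"z": 0.5,"claw": 1},
  {"ax": 0,"ay": 0,"az": 0,"x": 0,"y": 0,"z": 1,"claw": 1},
  {"ax": 0,"ay": 0,"az": 0,"x": 0,"y": 0,"z": 1,"claw": 1},
  {"ax": 0,"ay": 0,"az": 0,"x": 0,"y": 0,"z": 1,"claw": 1},
  {"ax": 0,"ay": 0,"az": 0,"x": 0,"y": 0,"z": 1,"claw": 1},
  {"ax": 0,"ay": 0,"az": 0,"x": 0,"y": 0,"z": 1,"claw": 1},
  {"ax": 0,"ay": 0,"az": 0,"x": 0,"y": 0,"z": 1,"claw": 1},
])

```text
time_s: 4.02
position: [0.6003, 0.1766, 0.0877]
orientation: [-3.142, 0.0, -2.912]
ft_force: [0.9, -0.6, -0.3]
opening: 0.0929
```

>>> jog_arm([
  {"ax": 0,"ay": 0,"az": 0,"x": 0,"y": 0,"z": 1,"claw": 1},
  {"ax": 0,"ay": 0,"az": 0,"x": 0,"y": 0,"z": 1,"claw": 1},
  {"ax": 0,"ay": 0,"az": 0,"x": 0,"y": 0,"z": 0.7,"claw": 1},
  {"ax": 0,"ay": 0,"az": 0,"x": 0,"y": 0,"z": 0.6,"claw": 1},
  {"ax": 0,"ay": 0,"az": 0,"x": 0,"y": 0,"z": 0.4,"claw": 1},
  {"ax": 0,"ay": 0,"az": 0,"x": 0,"y": 0,"z": 0.2,"claw": 1},
  {"ax": 0,"ay": 0,"az": 0,"x": 0,"y": 0,"z": 0,"claw": 1},
])

```text
time_s: 4.6
position: [0.6004, 0.1765, 0.0102]
orientation: [-3.142, -0.001, -2.912]
ft_force: [-0.6, -0.1, 0.3]
opening: 0.0933
```

>>> jog_arm([
  {"ax": 0,"ay": 0,"az": 0,"x": -0.13,"y": -0.22,"z": 0.3,"claw": 1},
  {"ax": 0,"ay": 0,"az": 0,"x": 0,"y": 0,"z": 0,"claw": 1},
  {"ax": 0,"ay": 0,"az": 0,"x": 0,"y": 0,"z": 0,"claw": -1},
  {"ax": 0,"ay": 0,"az": 0,"x": 0,"y": 0,"z": 0,"claw": -1},
  {"ax": 0,"ay": 0,"az": 0,"x": 0,"y": 0,"z": 0,"claw": -1},
  {"ax": 0,"ay": 0,"az": 0,"x": 0,"y": 0,"z": 0,"claw": -1},
  {"ax": 0,"ay": 0,"az": 0,"x": 0,"y": 0,"z": 0,"claw": -1},
  {"ax": 0,"ay": 0,"az": 0,"x": 0,"y": 0,"z": 0,"claw": -1},
], newtons=12)

```text
time_s: 5.27
position: [0.604, 0.1729, 0.0048]
orientation: [-3.142, 0.0, -2.912]
ft_force: [0.0, -0.6, -0.2]
opening: 0.0575
```

>>> jog_arm([
  {"ax": 0,"ay": 0,"az": 0,"x": 0,"y": 0,"z": 0,"claw": -1},
  {"ax": 0,"ay": 0,"az": 0,"x": 0,"y": 0,"z": 0,"claw": -1},
  {"ax": 0,"ay": 0,"az": 0,"x": 0,"y": 0,"z": 0,"claw": -1},
  {"ax": 0,"ay": 0,"az": 0,"x": 0,"y": 0,"z": 0,"claw": -1},
  {"ax": 0,"ay": 0,"az": 0,"x": 0,"y": 0,"z": 0,"claw": -1},
], newtons=12)

```text
time_s: 5.68
position: [0.604, 0.1729, 0.0046]
orientation: [3.142, 0.0, -2.912]
ft_force: [0.0, 0.3, 0.8]
opening: 0.042
```

>>> jog_arm([
  {"ax": 0,"ay": 0,"az": 0,"x": 0.05,"y": 0,"z": -0.6,"claw": -1},
  {"ax": 0,"ay": 0,"az": 0,"x": 0.1,"y": 0,"z": -0.6,"claw": -1},
  {"ax": 0,"ay": 0,"az": 0,"x": 0.12,"y": 0,"z": -0.6,"claw": -1},
  {"ax": 0,"ay": 0,"az": 0,"x": 0.15,"y": 0,"z": -0.6,"claw": -1},
  {"ax": 0,"ay": 0,"az": 0,"x": 0.18,"y": 0,"z": -0.6,"claw": -1},
  {"ax": 0,"ay": 0,"az": 0,"x": 0,"y": 0,"z": 0,"claw": -1},
], newtons=12)

```text
time_s: 6.18
position: [0.593, 0.1703, 0.0679]
orientation: [-3.141, 0.004, -2.912]
ft_force: [-0.5, -0.4, -0.8]
opening: 0.0419
```

Run:
```python
from station import robot,camera
import cv2
p=camera("side");s=robot.state();print(s["position"],s["ft_force"],s["opening"])
cv2.imwrite("pics/c_side.png",cv2.resize(p["color"][100:300,150:450,::-1],None,fx=2,fy=2))
```

```text
[0.59282842 0.17019934 0.06648762] [-0.15977611 -0.46419072 -1.61869762] 0.0420680142191245
```

View pics/c_side.png

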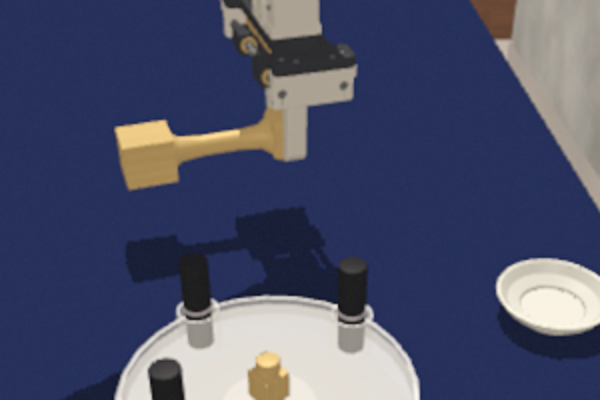

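>>> jog_arm([
  {"ax": 0,"ay": 0,"az": 0,"x": 0,"y": 0,"z": 0,"claw": -1},
  {"ax": 0,"ay": 0,"az": 0,"x": 0,"y": 0,"z": 0,"claw": -1},
  {"ax": 0,"ay": 0,"az": 0,"x": 0,"y": 0,"z": 0,"claw": -1},
], newtons=7)

```text
time_s: 6.48
position: [0.592, 0.17, 0.064]
orientation: [3.142, -0.001, -2.912]
ft_force: [0.5, -0.8, -2.4]
opening: 0.0423
```

```bash
cat > s.py <<'E'
import sys
from station import robot,camera
import cv2
p=camera("side");s=robot.state();print(s["time_s"],s["position"],s["orientation"],s["ft_force"],s["opening"])
cv2.imwrite(f"pics/{sys.argv[1]}.png",cv2.resize(p["color"][100:300,150:450,::-1],None,fx=2,fy=2))
E
python3 s.py d
```

```text
6.5333 [0.59202171 0.17000551 0.06396583] [-3.14158963e+00 -1.22913508e-03 -2.91167931e+00] [-0.24337257  0.8441243  -0.82562097] 0.04236911410624999
```

View pics/d.png

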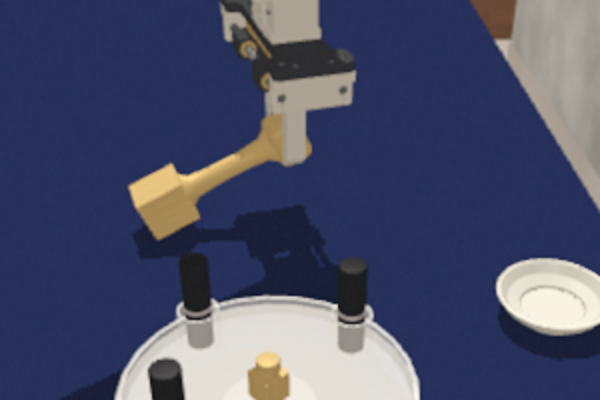

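>>> jog_arm([
  {"ax": 0,"ay": 0,"az": 0,"x": 0.2,"y": 0,"z": -0.5,"claw": -1},
  {"ax": 0,"ay": 0,"az": 0,"x": 0.2,"y": 0,"z": -0.5,"claw": -1},
  {"ax": 0,"ay": 0,"az": 0,"x": 0.2,"y": 0,"z": -0.5,"claw": -1},
  {"ax": 0,"ay": 0,"az": 0,"x": 0.2,"y": 0,"z": -0.5,"claw": -1},
  {"ax": 0,"ay": 0,"az": 0,"x": 0.2,"y": 0,"z": -0.5,"claw": -1},
  {"ax": 0,"ay": 0,"az": 0,"x": 0,"y": 0,"z": 0,"claw": -1},
  {"ax": 0,"ay": 0,"az": 0,"x": 0,"y": 0,"z": 0,"claw": -1},
], newtons=7)

```text
time_s: 7.12
position: [0.573, 0.1656, 0.1156]
orientation: [-3.142, 0.002, -2.912]
ft_force: [-0.5, 0.0, -2.1]
opening: 0.0418
```

```bash
python3 s.py e
```

```text
7.1667 [0.57286302 0.16548338 0.11486951] [-3.14155517e+00  4.69562055e-04 -2.91176970e+00] [-0.01362277 -0.2049763  -2.29223753] 0.04175283044596244
```

View pics/e.png

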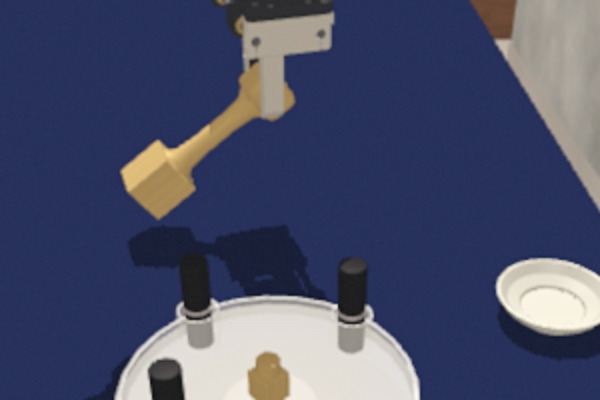

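>>> jog_arm([
  {"ax": 0,"ay": 0,"az": 0,"x": 0,"y": 0,"z": -0.5,"claw": -1},
  {"ax": 0,"ay": 0,"az": 0,"x": 0,"y": 0,"z": -0.5,"claw": -1},
  {"ax": 0,"ay": 0,"az": 0,"x": 0,"y": 0,"z": -0.5,"claw": -1},
  {"ax": 0,"ay": 0,"az": 0,"x": 0,"y": 0,"z": 0,"claw": -1},
], newtons=5)

```text
time_s: 7.5
position: [0.5741, 0.1658, 0.1472]
orientation: [-3.142, 0.004, -2.912]
ft_force: [0.9, 0.1, -2.2]
opening: 0.0421
```

```bash
python3 s.py f
```

```text
7.55 [0.57363382 0.16568022 0.14608719] [-3.14150919e+00  2.51245698e-03 -2.91173065e+00] [-0.24794474  1.0012759  -1.79996784] 0.041952932888207145
```

View pics/f.png

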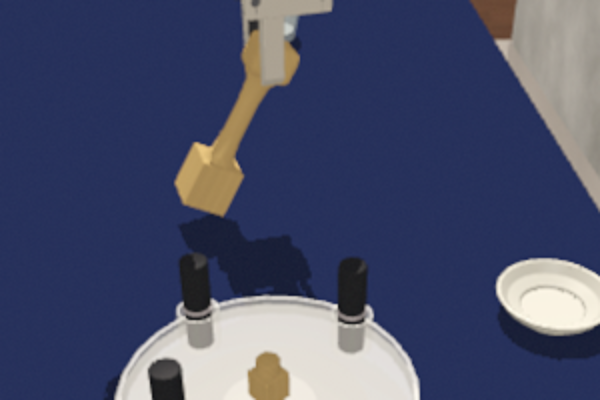

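>>> jog_arm([
  {"ax": 0,"ay": 0,"az": 0,"x": 0,"y": 0,"z": 0,"claw": -1},
  {"ax": 0,"ay": 0,"az": 0,"x": 0,"y": 0,"z": 0,"claw": -1},
  {"ax": 0,"ay": 0,"az": 0,"x": 0,"y": 0,"z": 0,"claw": -1},
  {"ax": 0,"ay": 0,"az": 0,"x": 0,"y": 0,"z": 0,"claw": -1},
  {"ax": 0,"ay": 0,"az": 0,"x": 0,"y": 0,"z": 0,"claw": -1},
], newtons=4)

```text
time_s: 7.97
position: [0.5727, 0.1655, 0.1444]
orientation: [-3.142, -0.0, -2.912]
ft_force: [-1.0, 0.2, -1.5]
opening: 0.0418
```

```bash
python3 s.py g
```

```text
8.0167 [0.57276819 0.16551069 0.14441436] [ 3.14159162e+00 -3.76960908e-04 -2.91166793e+00] [ 0.13964213 -0.49976685 -1.48213606] 0.04214193584272147
```

View pics/g.png

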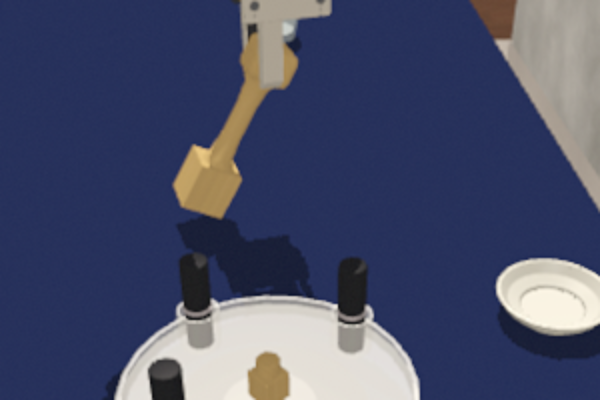

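```bash
cat > m3.py <<'E'
from h import *
from station import robot,camera
import sys
S_=camera("side");s=robot.state()
RT=R.from_euler('xyz',s["orientation"]).as_matrix()
k0=np.array(s["position"])-.019*RT[:,2]
print(s["time_s"],"grasp pt",k0,"ori",s["orientation"],"F",s["ft_force"])
m=yellow(S_); uv=proj(S_,k0)[0]
m=win(m,(uv[0]-10,uv[1]+35),75)
sp=np.array([.563,-.129,.04]); u=proj(S_,sp)[0].astype(int)
m[u[1]-22:,:]=0 if u[1]-22>uv[1]+60 else m[u[1]-22:,:]
y=RT[:,1]*np.sign(RT[1,1])
def pose(x):  # handle z tilt t from vertical, leaning along perpendicular to jaw axis
    h=np.array([y[1],-y[0],0]); h/=np.linalg.norm(h)
    z=np.cos(x[0])*np.array([0,0,1.])+np.sin(x[0])*h
    yy=y-z*(y@z); yy/=np.linalg.norm(yy)
    Rm=np.c_[np.cross(yy,z),yy,z]
    return Rm,k0+x[1]*h+np.array([0,0,x[2]])-.069*z
def cost(x):
    Rm,t=pose(x); q=sil(S_,HANDLE,Rm,t); return (np.abs(q-m)).sum()/m.sum()
best=None
for t0 in (0,.25,.5,.8):
  x0=np.array([t0,0,0]);o=minimize(cost,x0,method='Nelder-Mead',options=dict(initial_simplex=np.array([x0,x0+[.2,0,0],x0+[0,.008,0],x0+[0,0,.008]]),xatol=1e-4,fatol=1e-5))
  if best is None or o.fun<best.fun: best=o
Rm,t=pose(best.x)
print("tilt deg",np.degrees(best.x[0]),"along/up slip mm",best.x[1:]*1e3,"cost",best.fun,"foot",t-.086*Rm[:,2])
E
python3 m3.py
```

```text
8.0667 grasp pt [0.57279732 0.1655087  0.16346024] ori [ 3.14158976e+00 -3.06325823e-04 -2.91170184e+00] F [-0.34294855  1.08046102 -2.53187149]
tilt deg 29.362881093103766 along/up slip mm [ 5.88576881 -5.72656563] cost 0.4295872263894372 foot [0.50452519 0.14953109 0.02264626]
```

>>> jog_arm([
  {"ax": 0,"ay": 0,"az": 0,"x": 0,"y": 0,"z": -0.4,"claw": -1},
  {"ax": 0,"ay": 0,"az": 0,"x": 0,"y": 0,"z": -0.4,"claw": -1},
  {"ax": 0,"ay": -0.97,"az": 0,"x": 0,"y": 0,"z": 0,"claw": -1},
  {"ax": 0,"ay": -0.97,"az": 0,"x": 0,"y": 0,"z": 0,"claw": -1},
  {"ax": 0,"ay": -0.97,"az": 0,"x": 0,"y": 0,"z": 0,"claw": -1},
  {"ax": 0,"ay": -0.97,"az": 0,"x": 0,"y": 0,"z": 0,"claw": -1},
  {"ax": 0,"ay": -0.97,"az": 0,"x": 0,"y": 0,"z": 0,"claw": -1},
  {"ax": 0,"ay": 0,"az": 0,"x": 0,"y": 0,"z": 0,"claw": -1},
], newtons=15)

```text
time_s: 8.73
position: [0.5705, 0.1651, 0.1601]
orientation: [-3.142, 0.51, -2.912]
ft_force: [-0.6, -0.5, -3.3]
opening: 0.0419
```

```bash
python3 m3.py; python3 s.py i
```

```text
8.7833 grasp pt [0.56251667 0.16317881 0.1772444 ] ori [ 3.14139954  0.50481518 -2.9117752 ] F [ 0.30641735 -1.09167389 -2.12487827]
tilt deg -0.8276774722195794 along/up slip mm [ 5.68308941 -3.00420674] cost 0.5749612625538021 foot [0.57023031 0.16498419 0.01925637]
8.8333 [0.57271432 0.16552519 0.16126275] [ 3.14142733  0.50483947 -2.91173252] [-0.1898691   0.79833133 -2.19624699] 0.041862283237871965
```

View pics/i.png

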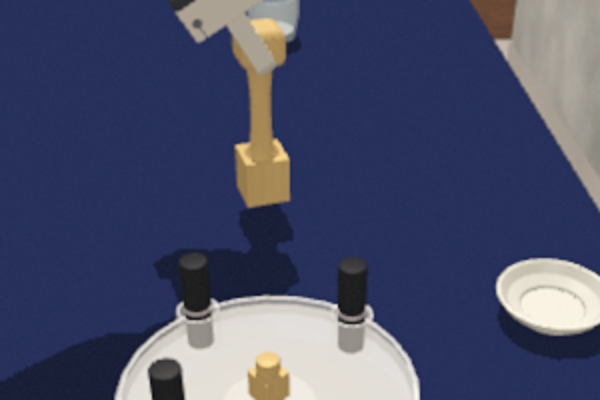

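>>> jog_arm([
  {"ax": 0,"ay": 0,"az": 0,"x": 0.2,"y": 0,"z": 0.36,"claw": -1},
  {"ax": 0,"ay": 0,"az": 0,"x": 0.2,"y": 0,"z": 0.36,"claw": -1},
  {"ax": 0,"ay": 0,"az": 0,"x": 0,"y": 0,"z": 0,"claw": -1},
], newtons=15)

```text
time_s: 9.08
position: [0.5726, 0.1655, 0.1422]
orientation: [3.141, 0.504, -2.912]
ft_force: [-1.2, -0.6, -2.2]
opening: 0.042
```

>>> jog_arm([
  {"ax": 0,"ay": 0,"az": 0,"x": 0.05,"y": 0,"z": 0.09,"claw": -1},
  {"ax": 0,"ay": 0,"az": 0,"x": 0,"y": 0,"z": 0,"claw": -1},
], newtons=15)

```text
time_s: 9.25
position: [0.5729, 0.1655, 0.1415]
orientation: [3.142, 0.507, -2.912]
ft_force: [-1.2, 0.6, -1.9]
opening: 0.042
```

```bash
python3 m3.py; python3 s.py j
```

```text
9.3 grasp pt [0.56398255 0.16344834 0.15842233] ori [ 3.14152021  0.50704591 -2.91177026] F [ 0.16126647 -0.02226165 -1.69010833]
tilt deg -0.3183096562662676 along/up slip mm [ 6.95927089 -3.42448632] cost 0.40291992135607635 foot [5.71597238e-01 1.65230124e-01 2.36323569e-07]
9.35 [0.5730093  0.16556948 0.14205181] [-3.14156871  0.50750526 -2.91162958] [ 0.19512859  0.03160835 -2.55539776] 0.04194806859774292
```

View pics/j.png

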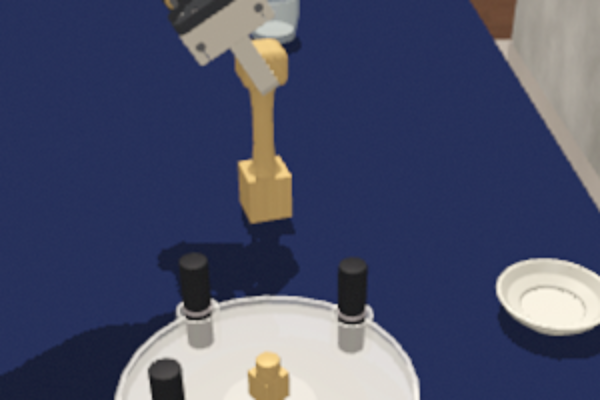

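>>> jog_arm([
  {"ax": 0,"ay": 0,"az": 0,"x": 0.05,"y": 0,"z": 0.09,"claw": -1},
  {"ax": 0,"ay": 0,"az": 0,"x": 0.05,"y": 0,"z": 0.09,"claw": -1},
  {"ax": 0,"ay": 0,"az": 0,"x": 0,"y": 0,"z": 0,"claw": -1},
], newtons=15)

```text
time_s: 9.6
position: [0.5745, 0.1659, 0.1398]
orientation: [-3.141, 0.513, -2.912]
ft_force: [-0.1, 0.2, 7.9]
opening: 0.0421
```

>>> jog_arm([
  {"ax": 0,"ay": 0,"az": 0,"x": 0.05,"y": 0,"z": 0.09,"claw": -1},
  {"ax": 0,"ay": 0,"az": 0,"x": 0,"y": 0,"z": 0,"claw": -1},
], newtons=15)

```text
time_s: 9.77
position: [0.5755, 0.1661, 0.139]
orientation: [-3.141, 0.516, -2.912]
ft_force: [-3.2, -0.2, 13.3]
opening: 0.0418
```

>>> jog_arm([
  {"ax": 0,"ay": 0,"az": 0,"x": -0.04,"y": 0,"z": -0.07,"claw": -1},
  {"ax": 0,"ay": 0,"az": 0,"x": 0,"y": 0,"z": 0,"claw": 0.6},
  {"ax": 0,"ay": 0,"az": 0,"x": 0,"y": 0,"z": 0,"claw": 0.6},
  {"ax": 0,"ay": 0,"az": 0,"x": 0,"y": 0,"z": 0,"claw": 0.6},
  {"ax": 0,"ay": 0,"az": 0,"x": 0,"y": 0,"z": 0,"claw": 0.6},
  {"ax": 0,"ay": 0,"az": 0,"x": 0,"y": 0,"z": 0,"claw": 0.6},
])

```text
time_s: 10.27
position: [0.5728, 0.1655, 0.1373]
orientation: [-3.142, 0.507, -2.912]
ft_force: [0.1, 0.1, 0.1]
opening: 0.0703
```

```bash
python3 m3.py; python3 s.py k
```

```text
10.3167 grasp pt [0.56382518 0.16341146 0.15395841] ori [ 3.14159245  0.50757819 -2.91170383] F [ 0.70941627 -0.17147867  0.63900089]
tilt deg 0.41879877132690996 along/up slip mm [7.3497846  0.77796927] cost 0.4405340245550957 foot [ 5.69878459e-01  1.64828083e-01 -2.59478783e-04]
10.3667 [0.57282901 0.1655221  0.13739013] [-3.14158185  0.50762595 -2.91168976] [-0.54945259  0.37599068  1.07882316] 0.07363446074023072
```

View pics/k.png

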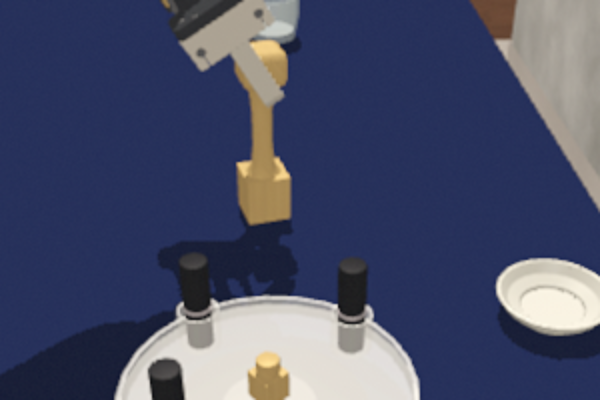

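>>> jog_arm([
  {"ax": 0,"ay": 0.97,"az": 0,"x": 0,"y": 0,"z": 0,"claw": 0.6},
  {"ax": 0,"ay": 0.97,"az": 0,"x": 0,"y": 0,"z": 0,"claw": 0.6},
  {"ax": 0,"ay": 0.97,"az": 0,"x": 0,"y": 0,"z": 0,"claw": 0.6},
  {"ax": 0,"ay": 0.97,"az": 0,"x": 0,"y": 0,"z": 0,"claw": 0.6},
  {"ax": 0,"ay": 0.97,"az": 0,"x": 0,"y": 0,"z": 0,"claw": 0.6},
  {"ax": 0,"ay": 0,"az": 0,"x": 0,"y": 0,"z": 0,"claw": 0.6},
])

```text
time_s: 10.87
position: [0.5745, 0.1658, 0.1376]
orientation: [-3.142, -0.003, -2.912]
ft_force: [0.4, -0.4, -1.3]
opening: 0.0746
```

```bash
cat > m4.py <<'E'
from h import *
from station import robot,camera
import sys
s=robot.state();print(s["time_s"],s["position"],s["orientation"],s["ft_force"],s["opening"])
for n in ("side","wrist","top"):
    p=camera(n);np.save(f"{sys.argv[1]}_{n}.npy",p,allow_pickle=True)
    cv2.imwrite(f"pics/{sys.argv[1]}_{n}.png",p["color"][:,:,::-1])
E
python3 m4.py l
```

```text
10.8667 [0.57448971 0.16577883 0.13763816] [-3.14153267 -0.00345056 -2.91187426] [ 0.38521351 -0.39008759 -1.25963781] 0.07459788660010432
```

View pics/l_wrist.png

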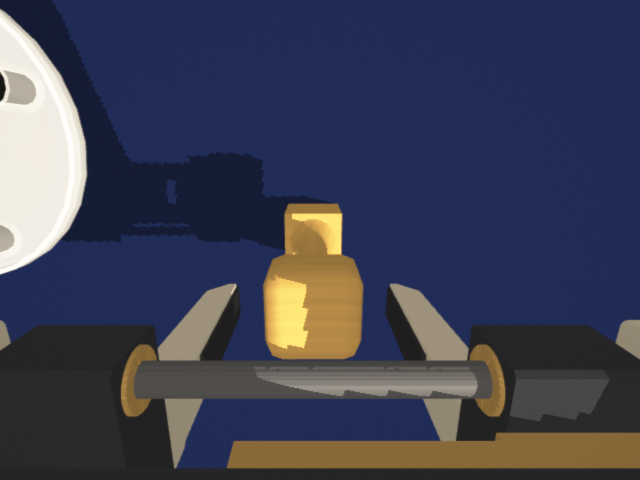

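View pics/l_top.png

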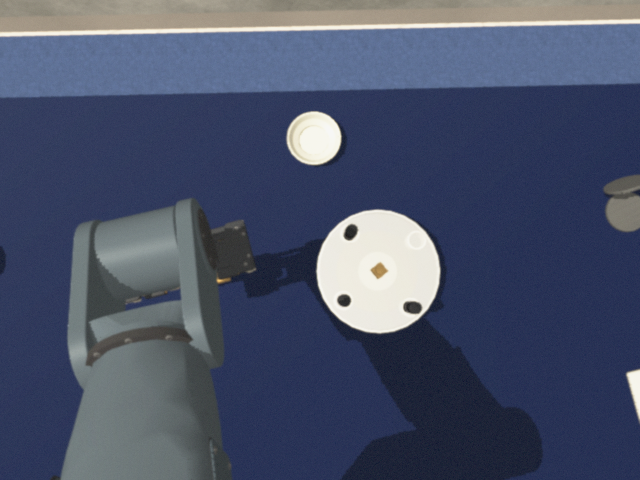

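View pics/l_side.png

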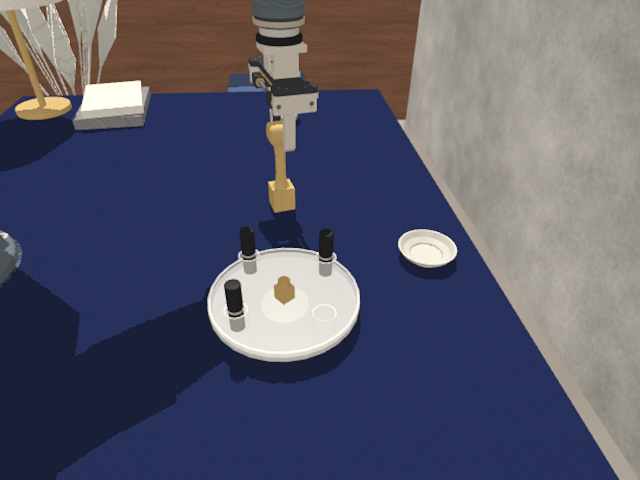

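```bash
cat > m5.py <<'E'
from h import *
import sys
W=np.load(f"{sys.argv[1]}_wrist.npy",allow_pickle=True).item();Sd=np.load(f"{sys.argv[1]}_side.npy",allow_pickle=True).item()
g=[float(a) for a in sys.argv[2:5]]
mw=yellow(W);vw=np.zeros_like(mw);vw[150:358,245:385]=1
ms=yellow(Sd);u=proj(Sd,[g[0],g[1],.09])[0].astype(int);vs=np.zeros_like(ms);vs[u[1]-60:u[1]+62,u[0]-40:u[0]+40]=1
ms=ms
g3=g
RZ=lambda a:R.from_euler('z',a).as_matrix()
def c(x,w):
    o=0
    for p,m,v in ((W,mw,vw),(Sd,ms,vs)):
        if (p is W and w&1) or (p is Sd and w&2):
            o+=(np.abs(sil(p,HANDLE,RZ(x[2]),np.array([x[0],x[1],.086]))-m)*v).sum()/(m*v).sum()
    return o
for w in (1,2,3):
    x0=np.array(g);o=minimize(c,x0,args=(w,),method='Nelder-Mead',options=dict(initial_simplex=np.array([x0,x0+[.01,0,.1],x0+[0,.01,-.1],x0+[0,0,.15]]),xatol=1e-5,fatol=1e-6))
    print(w,o.x,o.fun)
E
python3 m5.py l .57 .165 .23
```

```text
1 [0.57393167 0.16530545 0.22801402] 0.0803838197934609
2 [0.56940592 0.16403111 0.11111349] 0.2955787264738671
3 [0.5696846  0.16374315 0.1202933 ] 0.41041590412102014
```

```bash
sed -e 's/u\[1\]-60:/u[1]+12:/' m5.py > m5b.py; python3 m5b.py l .57 .165 .23
python3 - <<'E'
from h import *
p=np.load("l_side.npy",allow_pickle=True).item()
im=p["color"][100:230,230:340,::-1].copy()
b=(sil(p,HANDLE,R.from_euler('z',.228).as_matrix(),np.array([.574,.1653,.086]))*255).astype(np.uint8)[100:230,230:340]
im=cv2.resize(im,None,fx=4,fy=4);b=cv2.resize(b,None,fx=4,fy=4)
cv2.drawContours(im,cv2.findContours((b>127).astype(np.uint8),0,2)[0],-1,(0,0,255),1)
cv2.imwrite("pics/ov.png",im)
E
```

```text
1 [0.57393167 0.16530545 0.22801402] 0.0803838197934609
2 [0.56942751 0.16514176 0.15064436] 0.050006059284035
3 [0.56982214 0.16368755 0.16430067] 0.16178834598578923
```

View pics/ov.png

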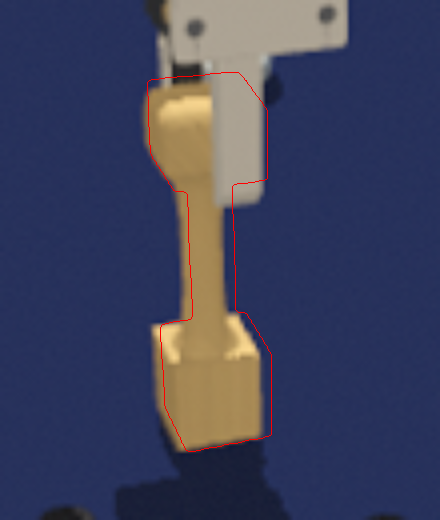

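>>> jog_arm([
  {"ax": 0,"ay": 0,"az": 0,"x": 0.12,"y": 0,"z": 0,"claw": 0},
  {"ax": 0,"ay": 0,"az": 0,"x": 0,"y": 0,"z": 0,"claw": -1},
  {"ax": 0,"ay": 0,"az": 0,"x": 0,"y": 0,"z": 0,"claw": -1},
  {"ax": 0,"ay": 0,"az": 0,"x": 0,"y": 0,"z": 0,"claw": -1},
  {"ax": 0,"ay": 0,"az": 0,"x": 0,"y": 0,"z": 0,"claw": -1},
  {"ax": 0,"ay": 0,"az": 0,"x": 0,"y": 0,"z": 0,"claw": -1},
  {"ax": 0,"ay": 0,"az": 0,"x": 0,"y": 0,"z": 0,"claw": -1},
  {"ax": 0,"ay": 0,"az": 0,"x": 0,"y": 0,"z": 0,"claw": -1},
], newtons=30)

```text
time_s: 11.68
position: [0.5706, 0.165, 0.1377]
orientation: [3.142, 0.0, -2.912]
ft_force: [-0.4, 0.9, 2.5]
opening: 0.0417
```

Run:
```python
from h import *
T=np.load("l_top.npy",allow_pickle=True).item();S=np.load("l_side.npy",allow_pickle=True).item()
im=cv2.resize(T["color"][200:345,305:455,::-1],None,fx=4,fy=4,interpolation=cv2.INTER_CUBIC);cv2.imwrite("pics/tt.png",im)
im=cv2.resize(S["color"][220:360,200:370,::-1],None,fx=4,fy=4,interpolation=cv2.INTER_CUBIC);cv2.imwrite("pics/ts.png",im)
# plate rim in top
g=(T["color"].min(2)>150).astype(np.uint8);g=win(g,(379,271),75)
c=max(cv2.findContours(g,0,1)[0],key=cv2.contourArea);e=cv2.fitEllipse(cv2.convexHull(c));print("top ellipse",e,unproj(T,[e[0]],.034))
```

```text
top ellipse ((377.89581298828125, 270.94268798828125), (122.47527313232422, 123.8028793334961), 138.0532989501953) [[ 0.56195119 -0.12808571  0.034     ]]
```

View pics/tt.png

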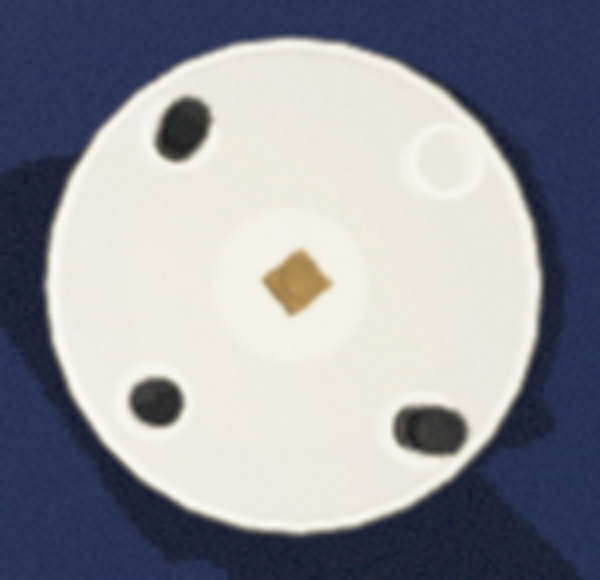

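View pics/ts.png

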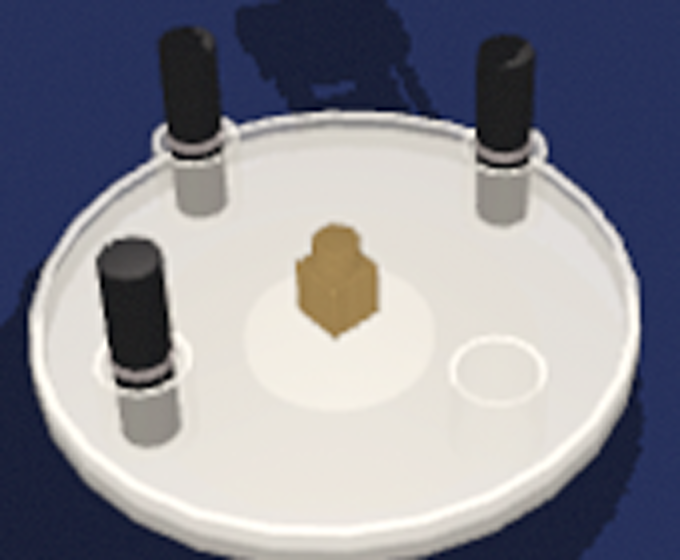

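```bash
cat > m6.py <<'E'
from h import *
T=np.load("l_top.npy",allow_pickle=True).item();S=np.load("l_side.npy",allow_pickle=True).item()
RZ=lambda a:R.from_euler('z',a).as_matrix()
def soft(p,uv,r):
    c=p["color"].astype(float); s=(c[...,0]-c[...,2])  # red minus blue
    u,v=map(int,uv); w=s[v-r:v+r,u-r:u+r]; return np.clip((s-10)/(np.percentile(w,97)-10),0,1),(slice(v-r,v+r),slice(u-r,u+r))
D=[]
for p,r in((T,14),(S,18)):
    uv=proj(p,[.563,-.129,.045])[0]; D.append((p,)+soft(p,uv,r))
def c(x,w):
    return sum((np.abs(sil(p,SPIN,RZ(x[2]),np.array([x[0],x[1],.026]))-m)[sl]).sum()/m[sl].sum() for i,(p,m,sl) in enumerate(D) if w>>i&1)
for w in(1,2,3):
  b=None
  for a in (.3,.5,.7,.9):
    x0=np.array([.563,-.129,a]);o=minimize(c,x0,args=(w,),method='Nelder-Mead',options=dict(initial_simplex=np.array([x0,x0+[.006,0,.1],x0+[0,.006,-.1],x0+[0,0,.2]]),xatol=1e-5,fatol=1e-6))
    if b is None or o.fun<b.fun:b=o
  print(w,b.x,b.fun)
def up(p,l,z,o): return unproj(p,np.array(l)/4.+o,z)
wt=up(T,[[446,160]],.058,[305,200]); print("empty well",wt)
ws=up(S,[[497,371]],.058,[200,220]); print("empty well side",ws)
# lipstick top discs in side: tops
ls=up(S,[[133,258],[189,40],[505,50]],.104,[200,220]);print(ls)
rings=up(S,[[143,361],[196,143],[503,153]],.058,[200,220]);print("rings",rings)
allr=np.r_[rings,ws][:,:2];ctr=allr.mean(0);print(ctr,[np.degrees(np.arctan2(*(q-ctr)[::-1]))%90 for q in allr],np.linalg.norm(allr-ctr,axis=1))
E
python3 m6.py
```

```text
1 [ 0.56367709 -0.12913629  0.65272548] 0.3774609235174801
2 [ 0.56205067 -0.1288345   0.27599464] 0.2673325051882123
3 [ 0.56348234 -0.12896218  0.55124805] 0.6876454833255765
empty well [[ 0.61308503 -0.19507327  0.058     ]]
empty well side [[ 0.61330042 -0.19606865  0.058     ]]
[[ 0.49843903 -0.1813387   0.104     ]
 [ 0.5135049  -0.06381999  0.104     ]
 [ 0.62845986 -0.07974511  0.104     ]]
rings [[ 0.49731234 -0.18094856  0.058     ]
 [ 0.51264434 -0.06676989  0.058     ]
 [ 0.6284392  -0.08283918  0.058     ]]
[ 0.56292408 -0.13165657] [np.float64(36.9163627718828), np.float64(37.77157816537378), np.float64(36.69096190122422), np.float64(38.02877482452016)] [0.08206461 0.08208735 0.08170293 0.0817722 ]
```

>>> jog_arm([
  {"ax": 0,"ay": 0,"az": 0,"x": 0,"y": 0,"z": -0.6,"claw": -1},
  {"ax": 0,"ay": 0,"az": 0,"x": 0,"y": 0,"z": -1,"claw": -1},
  {"ax": 0,"ay": 0,"az": 0,"x": 0,"y": 0,"z": -1,"claw": -1},
  {"ax": 0,"ay": 0,"az": 0,"x": 0,"y": 0,"z": -1,"claw": -1},
  {"ax": 0,"ay": 0,"az": 0,"x": 0,"y": 0,"z": -1,"claw": -1},
  {"ax": 0,"ay": 0,"az": 0,"x": 0,"y": 0,"z": -1,"claw": -1},
  {"ax": 0,"ay": 0,"az": 0,"x": 0,"y": 0,"z": -0.5,"claw": -1},
], newtons=40)

```text
time_s: 12.27
position: [0.5711, 0.1651, 0.2626]
orientation: [-3.141, 0.003, -2.912]
ft_force: [-0.6, 0.3, -1.1]
opening: 0.0418
```

>>> jog_arm([
  {"ax": 0,"ay": 0,"az": 0,"x": 0.12,"y": -0.5,"z": 0,"claw": -1},
  {"ax": 0,"ay": 0,"az": 0,"x": 0.25,"y": -0.96,"z": 0,"claw": -1},
  {"ax": 0,"ay": 0,"az": 0,"x": 0.25,"y": -0.96,"z": 0,"claw": -1},
  {"ax": 0,"ay": 0,"az": 0,"x": 0.25,"y": -0.96,"z": 0,"claw": -1},
  {"ax": 0,"ay": 0,"az": 0,"x": 0.25,"y": -0.96,"z": 0,"claw": -1},
  {"ax": 0,"ay": 0,"az": 0,"x": 0.25,"y": -0.96,"z": 0,"claw": -1},
  {"ax": 0,"ay": 0,"az": 0,"x": 0.25,"y": -0.96,"z": 0,"claw": -1},
  {"ax": 0,"ay": 0,"az": 0,"x": 0.25,"y": -0.96,"z": 0,"claw": -1},
], newtons=40)

```text
time_s: 12.93
position: [0.5663, 0.0142, 0.2582]
orientation: [3.141, -0.002, -2.912]
ft_force: [0.7, -0.1, -2.6]
opening: 0.042
```

>>> jog_arm([
  {"ax": 0,"ay": 0,"az": 0,"x": 0.25,"y": -0.96,"z": 0,"claw": -1},
  {"ax": 0,"ay": 0,"az": 0,"x": 0.25,"y": -0.96,"z": 0,"claw": -1},
  {"ax": 0,"ay": 0,"az": 0,"x": 0.25,"y": -0.96,"z": 0,"claw": -1},
  {"ax": 0,"ay": 0,"az": 0,"x": 0.25,"y": -0.96,"z": 0,"claw": -1},
  {"ax": 0,"ay": 0,"az": 0,"x": 0.25,"y": -0.96,"z": 0,"claw": -1},
  {"ax": 0,"ay": 0,"az": 0,"x": 0.25,"y": -0.96,"z": 0,"claw": -1},
  {"ax": 0,"ay": 0,"az": 0,"x": 0.12,"y": -0.5,"z": 0,"claw": -1},
  {"ax": 0,"ay": 0,"az": 0,"x": 0,"y": 0,"z": 0,"claw": -1},
], newtons=40)

```text
time_s: 13.6
position: [0.5634, -0.1154, 0.2585]
orientation: [3.141, -0.002, -2.914]
ft_force: [-0.6, 1.2, -1.7]
opening: 0.0418
```

>>> jog_arm([
  {"ax": 0,"ay": 0,"az": -0.6,"x": 0,"y": 0,"z": 0,"claw": -1},
  {"ax": 0,"ay": 0,"az": -0.8,"x": 0,"y": 0,"z": 0,"claw": -1},
  {"ax": 0,"ay": 0,"az": -0.8,"x": 0,"y": 0,"z": 0,"claw": -1},
  {"ax": 0,"ay": 0,"az": -0.8,"x": 0,"y": 0,"z": 0,"claw": -1},
  {"ax": 0,"ay": 0,"az": -0.6,"x": 0,"y": 0,"z": 0,"claw": -1},
  {"ax": 0,"ay": 0,"az": -0.4,"x": 0,"y": 0,"z": 0,"claw": -1},
  {"ax": 0,"ay": 0,"az": 0,"x": 0,"y": 0,"z": 0,"claw": -1},
], newtons=40)

```text
time_s: 14.18
position: [0.5638, -0.1125, 0.259]
orientation: [3.141, -0.0, -2.49]
ft_force: [-0.2, 0.5, -2.0]
opening: 0.0419
```

```bash
python3 m4.py n;python3 -c "
from station import robot
print(robot.state()['joint_positions'])"
```

```text
14.1833 [ 0.56380535 -0.11253882  0.25903713] [ 3.14074366e+00 -3.33826631e-04 -2.49031544e+00] [-0.15192649  0.46422329 -2.03762339] 0.04191976414843832
[-2.78627209e-01  3.59260210e-01  1.53575969e+00  8.71124373e-05
  1.24705223e+00 -2.49705583e+00]
```

View pics/n_side.png

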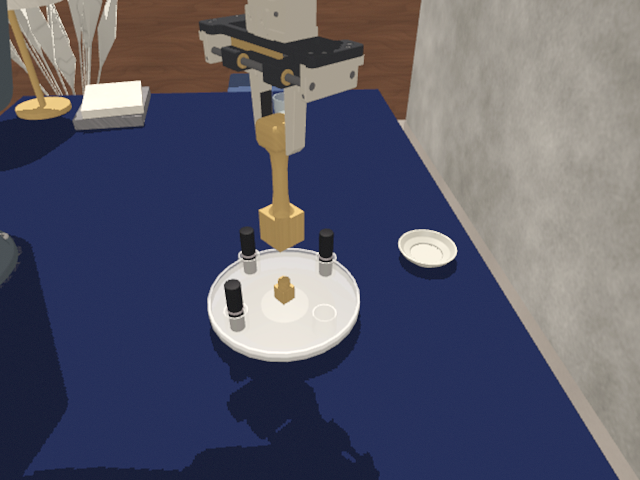

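View pics/n_wrist.png

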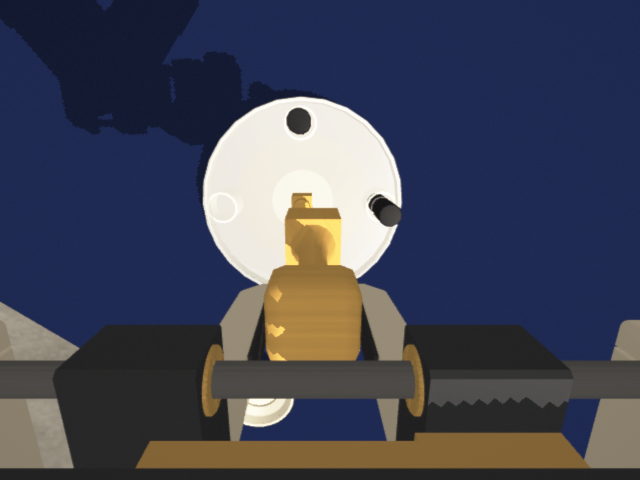

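```bash
cat > m7.py <<'E'
from h import *
import sys
tag=sys.argv[1]; zf=float(sys.argv[2]); g=[float(a) for a in sys.argv[3:6]]
W=np.load(f"{tag}_wrist.npy",allow_pickle=True).item();Sd=np.load(f"{tag}_side.npy",allow_pickle=True).item()
RZ=lambda a:R.from_euler('z',a).as_matrix()
HUB=HANDLE[:1]; 
LOW=HANDLE[:2]
def vis(p,lo,hi,pad):
    # valid window: around projection of hub part heights
    pts=np.array([[g[0]+a,g[1]+b,zf+c] for a in(-.03,.03) for b in(-.03,.03) for c in(lo,hi)])
    uv=proj(p,pts);u0,v0=(uv.min(0)-pad).astype(int);u1,v1=(uv.max(0)+pad).astype(int)
    v=np.zeros((480,640),np.uint8);v[max(v0,0):v1,u0:u1]=1;return v
mw,ms=yellow(W),yellow(Sd)
vw=np.zeros((480,640),np.uint8);vw[:262,240:390]=1
# remove spindle from masks
for p,m in((W,mw),(Sd,ms)):
    s=(sil(p,SPIN,RZ(.652),np.array([.563,-.1295,.026]))>0)
    s=cv2.dilate(s.astype(np.uint8),np.ones((5,5)))
    (vw if p is W else m)[...]=np.where(s>0,0,(vw if p is W else m))
vs=vis(Sd,0,.07,4)
def c(x,w):
    o=0
    for i,(p,m,v) in enumerate(((W,mw,vw),(Sd,ms,vs))):
        if w>>i&1: o+=(np.abs(sil(p,LOW if i else HANDLE,RZ(x[2]),np.array([x[0],x[1],zf+.086]))-m)*v).sum()/(m*v).sum()
    return o
for w in (1,2):
    x0=np.array(g);o=minimize(c,x0,args=(w,),method='Nelder-Mead',options=dict(initial_simplex=np.array([x0,x0+[.01,0,.05],x0+[0,.01,-.05],x0+[0,0,.1]]),xatol=1e-5,fatol=1e-6))
    print("wrist side".split()[w-1],o.x,o.fun)
for nm,p in(("wrist",W),("side",Sd)):
    im=p["color"][:,:,::-1].copy()
    for parts,t in((HANDLE,[g[0],g[1],zf+.086]),(SPIN,[.563,-.1295,.026])):
        b=sil(p,parts,RZ(.652),np.array(t));cv2.drawContours(im,cv2.findContours((b>.5).astype(np.uint8),0,2)[0],-1,(0,0,255),1)
    u=proj(p,[.563,-.1,.1])[0].astype(int)
    x0=max(0,min(440,u[0]-100));y0=max(0,min(330,u[1]-75))
    cv2.imwrite(f"pics/{tag}_{nm}_ov.png",cv2.resize(im[y0:y0+150,x0:x0+200],None,fx=4,fy=4))
E
python3 m7.py n .1213 .5638 -.1125 .651
```

```text
wrist [ 0.56560215 -0.11233879  0.66193687] 0.031356404837384055
side [ 0.56294892 -0.11078723  0.6283629 ] 0.04332090963107006
```

```bash
ls pics
```

```text
a_side.png
a_top.png
a_wrist.png
b_wrist.png
c_side.png
d.png
e.png
f.png
g.png
i.png
j.png
k.png
l_side.png
l_top.png
l_wrist.png
n_side.png
n_side_ov.png
n_top.png
n_wrist.png
n_wrist_ov.png
ov.png
ts.png
tt.png
```

View pics/n_side_ov.png

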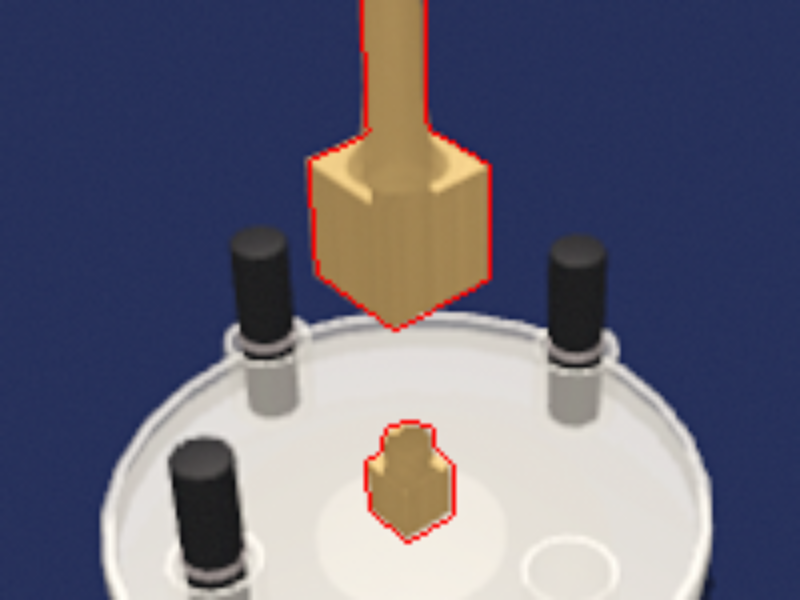

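View pics/n_wrist_ov.png

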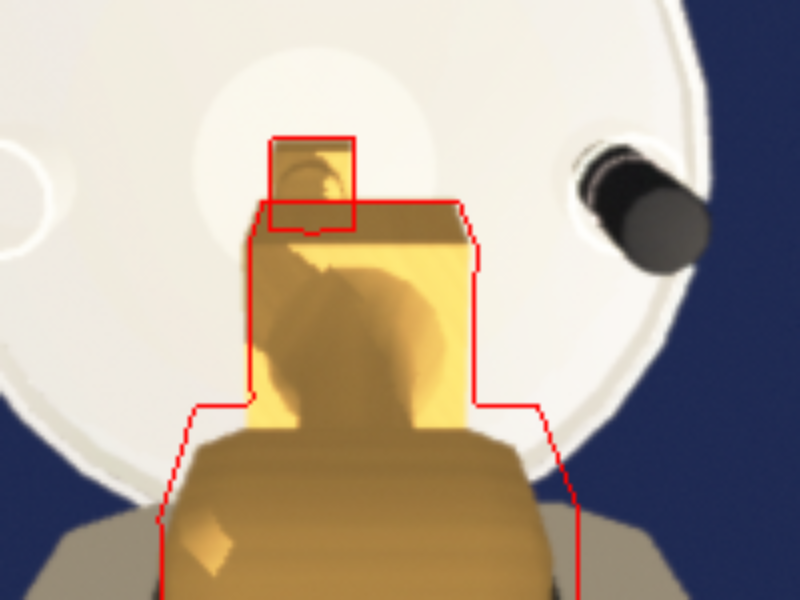

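>>> jog_arm([
  {"ax": 0,"ay": 0,"az": 0,"x": 0.28,"y": -0.33,"z": 0,"claw": -1},
  {"ax": 0,"ay": 0,"az": 0,"x": 0.28,"y": -0.33,"z": 0.2,"claw": -1},
  {"ax": 0,"ay": 0,"az": 0,"x": 0,"y": 0,"z": 0.7,"claw": -1},
  {"ax": 0,"ay": 0,"az": 0,"x": 0,"y": 0,"z": 0.7,"claw": -1},
  {"ax": 0,"ay": 0,"az": 0,"x": 0,"y": 0,"z": 0.5,"claw": -1},
  {"ax": 0,"ay": 0,"az": 0,"x": 0,"y": 0,"z": 0.3,"claw": -1},
  {"ax": 0,"ay": 0,"az": 0,"x": 0,"y": 0,"z": 0,"claw": -1},
  {"ax": 0,"ay": 0,"az": 0,"x": 0,"y": 0,"z": 0,"claw": -1},
], newtons=40)

```text
time_s: 15.0
position: [0.5631, -0.1309, 0.2116]
orientation: [3.142, -0.0, -2.493]
ft_force: [-0.0, 0.5, -1.2]
opening: 0.0418
```

```bash
python3 m4.py o
python3 - <<'E'
from station import robot
print(robot.state()["position"])
E
```

```text
15.0 [ 0.56314505 -0.1309181   0.21164143] [ 3.14151827e+00 -8.01049047e-05 -2.49304335e+00] [-0.03169116  0.49631726 -1.19863054] 0.041809280156239484
[ 0.56345132 -0.13083051  0.21227991]
```

```bash
python3 m7.py o .0745 .5632 -.1308 .649
```

```text
wrist [ 0.56549165 -0.13093276  0.63177974] 0.04020051013876168
side [ 0.56230192 -0.12863764  0.58566054] 0.19416970327954192
```

View pics/o_side_ov.png

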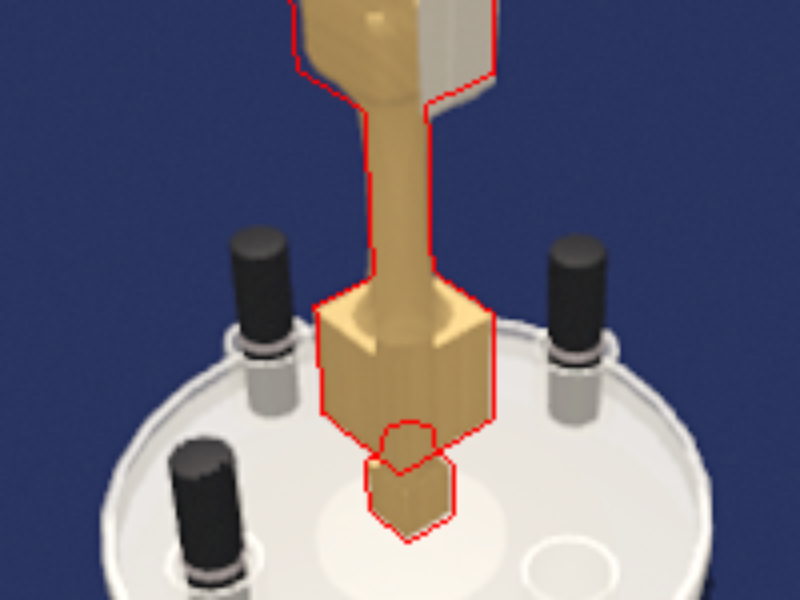

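View pics/o_wrist_ov.png

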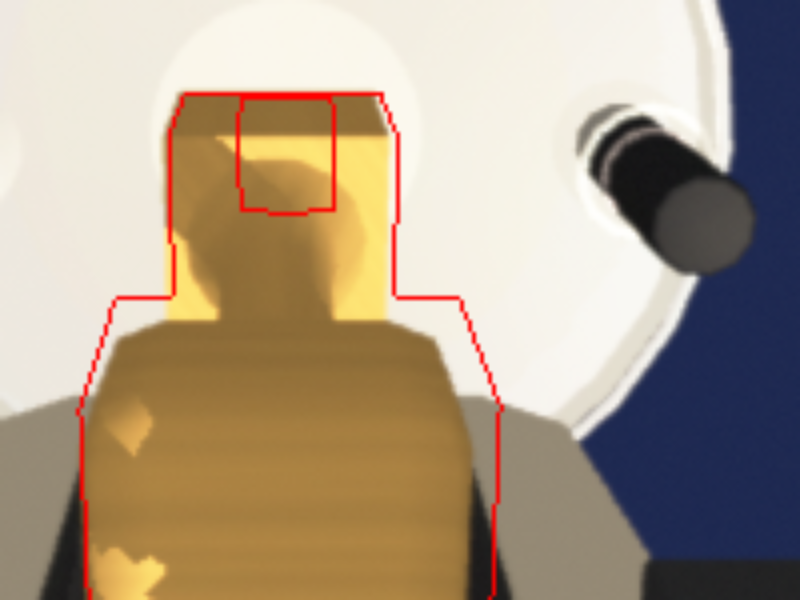

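>>> jog_arm([
  {"ax": 0,"ay": 0,"az": 0,"x": -0.03,"y": 0.05,"z": 0.2,"claw": -1},
  {"ax": 0,"ay": 0,"az": 0,"x": 0,"y": 0,"z": 0.3,"claw": -1},
  {"ax": 0,"ay": 0,"az": 0,"x": 0,"y": 0,"z": 0.3,"claw": -1},
  {"ax": 0,"ay": 0,"az": 0,"x": 0,"y": 0,"z": 0.1,"claw": -1},
  {"ax": 0,"ay": 0,"az": 0,"x": 0,"y": 0,"z": 0,"claw": -1},
], newtons=40)

```text
time_s: 15.57
position: [0.5626, -0.1294, 0.1926]
orientation: [3.14, -0.001, -2.493]
ft_force: [-0.3, -1.4, -1.6]
opening: 0.0414
```

>>> jog_arm([
  {"ax": 0,"ay": 0,"az": 0,"x": 0,"y": 0,"z": 0.15,"claw": -1},
  {"ax": 0,"ay": 0,"az": 0,"x": 0,"y": 0,"z": 0.1,"claw": -1},
  {"ax": 0,"ay": 0,"az": 0,"x": 0,"y": 0,"z": 0.1,"claw": -1},
  {"ax": 0,"ay": 0,"az": 0,"x": 0,"y": 0,"z": 0,"claw": -1},
], newtons=40)

```text
time_s: 15.9
position: [0.5628, -0.1295, 0.1862]
orientation: [3.141, -0.0, -2.493]
ft_force: [0.1, 0.4, -3.5]
opening: 0.0418
```

>>> jog_arm([
  {"ax": 0,"ay": 0,"az": 0,"x": 0,"y": 0,"z": 0.1,"claw": -1},
  {"ax": 0,"ay": 0,"az": 0,"x": 0,"y": 0,"z": 0.1,"claw": -1},
  {"ax": 0,"ay": 0,"az": 0,"x": 0,"y": 0,"z": 0,"claw": -1},
], newtons=40)

```text
time_s: 16.15
position: [0.5628, -0.1295, 0.1822]
orientation: [3.141, -0.0, -2.493]
ft_force: [0.1, -0.3, -2.1]
opening: 0.0417
```

>>> jog_arm([
  {"ax": 0,"ay": 0,"az": 0,"x": 0,"y": 0,"z": 0.15,"claw": -1},
  {"ax": 0,"ay": 0,"az": 0,"x": 0,"y": 0,"z": 0.15,"claw": -1},
  {"ax": 0,"ay": 0,"az": 0,"x": 0,"y": 0,"z": 0.15,"claw": -1},
  {"ax": 0,"ay": 0,"az": 0,"x": 0,"y": 0,"z": 0,"claw": -1},
], newtons=40)

```text
time_s: 16.48
position: [0.5627, -0.1295, 0.1728]
orientation: [3.141, -0.0, -2.493]
ft_force: [-0.5, -0.3, -2.6]
opening: 0.0417
```

>>> jog_arm([
  {"ax": 0,"ay": 0,"az": 0,"x": 0,"y": 0,"z": 0.15,"claw": -1},
  {"ax": 0,"ay": 0,"az": 0,"x": 0,"y": 0,"z": 0.15,"claw": -1},
  {"ax": 0,"ay": 0,"az": 0,"x": 0,"y": 0,"z": 0.08,"claw": -1},
  {"ax": 0,"ay": 0,"az": 0,"x": 0,"y": 0,"z": 0,"claw": -1},
], newtons=40)

```text
time_s: 16.82
position: [0.5628, -0.1295, 0.1655]
orientation: [3.141, -0.0, -2.493]
ft_force: [0.9, -0.4, -2.3]
opening: 0.0415
```

>>> jog_arm([
  {"ax": 0,"ay": 0,"az": 0,"x": 0,"y": 0,"z": 0.06,"claw": -1},
  {"ax": 0,"ay": 0,"az": 0,"x": 0,"y": 0,"z": 0.06,"claw": -1},
  {"ax": 0,"ay": 0,"az": 0,"x": 0,"y": 0,"z": 0.06,"claw": -1},
  {"ax": 0,"ay": 0,"az": 0,"x": 0,"y": 0,"z": 0,"claw": -1},
], newtons=40)

```text
time_s: 17.15
position: [0.5632, -0.1296, 0.1636]
orientation: [-3.141, 0.001, -2.493]
ft_force: [-3.4, 0.5, 9.5]
opening: 0.042
```

```bash
python3 m4.py q; python3 m7.py q .026 .563 -.1295 .652
```

```text
17.15 [ 0.56317322 -0.12956885  0.16360537] [-3.14098861e+00  5.71930277e-04 -2.49285965e+00] [-3.37237896  0.50871797  9.53853995] 0.04196809826514436
wrist [ 0.56458355 -0.12995834  0.62987258] 0.0653483723586522
side [ 0.56271364 -0.12866316  0.62501778] 1.0403419640488871
```

View pics/q_side_ov.png

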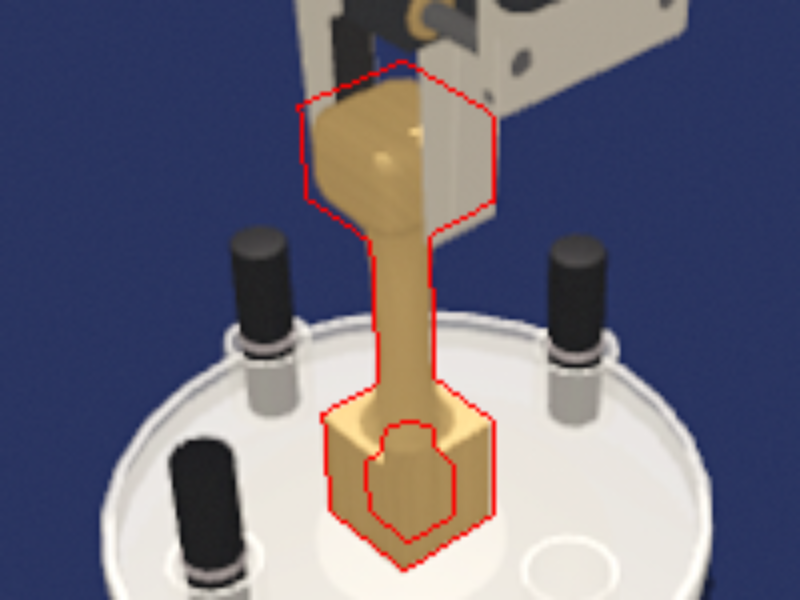

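>>> jog_arm([
  {"ax": 0,"ay": 0,"az": 0,"x": 0,"y": 0,"z": -0.04,"claw": -1},
  {"ax": 0,"ay": 0,"az": 0,"x": 0,"y": 0,"z": 0,"claw": 0.6},
  {"ax": 0,"ay": 0,"az": 0,"x": 0,"y": 0,"z": 0,"claw": 0.6},
  {"ax": 0,"ay": 0,"az": 0,"x": 0,"y": 0,"z": 0,"claw": 0.6},
  {"ax": 0,"ay": 0,"az": 0,"x": 0,"y": 0,"z": 0,"claw": 0.6},
  {"ax": 0,"ay": 0,"az": 0,"x": 0,"y": 0,"z": 0,"claw": 0.6},
])

```text
time_s: 17.8
position: [0.563, -0.1296, 0.1631]
orientation: [-3.142, 0.0, -2.493]
ft_force: [-0.4, 0.1, -0.5]
opening: 0.0708
```

>>> jog_arm([
  {"ax": 0,"ay": 0,"az": 0,"x": 0,"y": 0,"z": -0.3,"claw": 0.6},
  {"ax": 0,"ay": 0,"az": 0,"x": 0,"y": 0,"z": -0.6,"claw": 0.6},
  {"ax": 0,"ay": 0,"az": 0,"x": 0,"y": 0,"z": -1,"claw": 0.6},
  {"ax": 0,"ay": 0,"az": 0,"x": 0,"y": 0,"z": -1,"claw": 0.6},
  {"ax": 0,"ay": 0,"az": 0,"x": 0,"y": 0,"z": -1,"claw": 0.6},
  {"ax": 0,"ay": 0,"az": 0,"x": 0,"y": 0,"z": -0.5,"claw": 0.6},
  {"ax": 0,"ay": 0,"az": 0,"x": 0,"y": 0,"z": 0,"claw": 0.6},
])

```text
time_s: 18.38
position: [0.5639, -0.1298, 0.2541]
orientation: [-3.138, 0.003, -2.493]
ft_force: [0.8, 1.0, 0.6]
opening: 0.0745
```

```bash
python3 m4.py r; python3 m7.py r .026 .563 -.1295 .652
```

```text
18.3833 [ 0.56392147 -0.12984072  0.25410311] [-3.13781683e+00  2.67538387e-03 -2.49279651e+00] [0.7684252  1.03181092 0.55111714] 0.07446514925550195
wrist [ 0.56476497 -0.12899623  0.69398409] 0.09733036071571485
side [ 0.56271364 -0.12866316  0.62501778] 1.0531608664408172
```

View pics/r_side_ov.png

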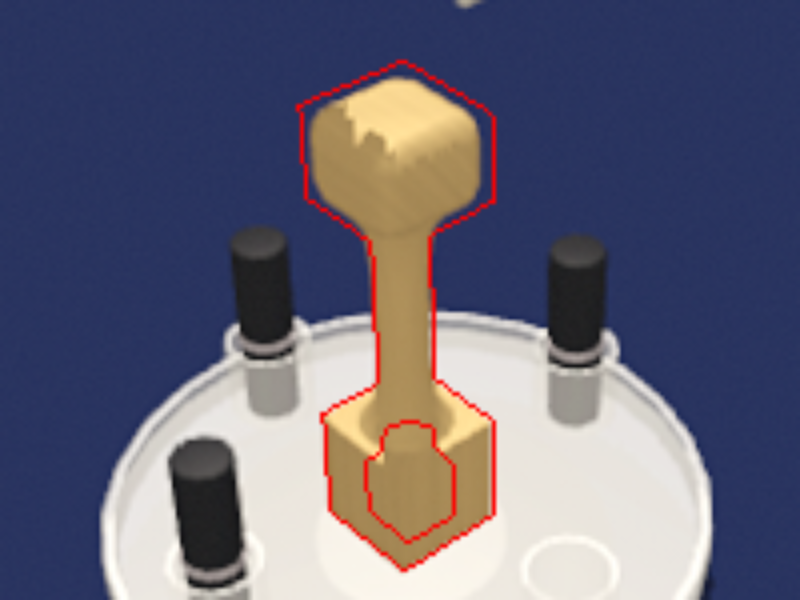

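View pics/r_wrist.png

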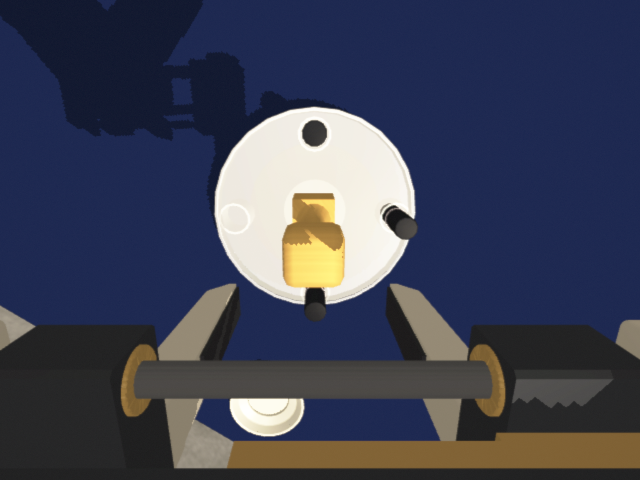

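```bash
python3 -c "
from station import robot
print(robot.hand_in())"
```

```text
the job is handed in; nothing more can be done
None
```

The handle is back on the spindle, knob up and flat on the plate. I let go of it and handed the job in at about 18.4 s of the 61 s allowed.

- **Method:** I picked the handle up by the knob and let it swing partly down under a light grip. Tilting the tool stood it upright on the credenza, and I then gripped it again from straight above. I set its angle from the measured spindle angle (about 37°), so the socket went over the square without needing a search turn.
- **Seating:** The tool height when seated (163.6 mm) was the same as when the handle stood on the credenza plus the 26 mm seat height. It pressed on the plate with about 10 N before I let go.
- **Last picture checks:** The model outline for "home" matched the side view at the hub and stem, with an estimated tilt under 1°. The knob showed slightly inside the outline because its real edges are rounded. All three lipsticks were standing. The ring dish was not moved, and the gripper was open about 56 mm above the knob.
- **Checks that disagreed:**
  - The wrist and side cameras differed by about 2 mm on the handle's position, which is about the calibration error.
  - The side-camera fit did not work in the last picture, because its mask cut out the spindle area. There I relied on the outline overlay, the tool height and the contact force instead.

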